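Seat a parts cup in the blow-off port and hold the air lever on full

TASK

The top cup of the nested pile has sawdust in it: lift only that cup off, lower it (do not drop it) into the round port of the blow-off station until its step sits flat on the deck, and let go of it. Only then press the station's spring-return air lever down past its first two notches to the third and keep it there for a couple of seconds; finish while still holding the lever down at the third notch. Leave the other two cups and everything else on the bench where they are.

Things in the scene. Friction and masses are not known exactly. Their poses are not given: they have to be found in the camera images.
- cup_top: Top one of three identical plain aluminium stepped cups in a nested pile, about 90 g, open at the top. Lower section 50 mm outer diameter, 0 to 31 mm above the underside; upper section 62 mm, 31 to 58 mm (rim). Walls 3 mm. Origin: centre of its underside, z up. It stands loosely (3 mm play) in the cup below, 34 mm higher, so its top 34 mm show above that cup's rim.
- cup_mid: The middle cup of the pile, same shape; stays in the pile. Origin: centre of its underside.
- cup_low: The bottom cup of the pile, same shape, standing on the bench. Origin: centre of its underside. The pile stands either left or right of the station.
- station: Blow-off station: a green steel box fixed to the bench, 170 (its x) x 240 (its y) x 80 mm high, flat deck. Origin: centre of its underside; x away from the robot, y left, z up; turned by up to 0.25 rad. Round port in the left half of the deck; air lever on the right half, its paddle overhanging the front (robot) edge.
- port (a point): Centre of the port's mouth, level with the deck, 80 mm above the bench, at station x = 0, y = +60 mm; axes as the station's. Round hole 57 mm wide, 60 mm deep: a cup's 50 mm lower section goes in and its 62 mm step rests on the deck; a seated cup's underside is 31 mm below this point, its rim 27 mm above.
- lever (a joint): Air lever angle, rad: 0 at rest (arm 0.4 rad above level), grows as the paddle is pressed down. Notches felt at 0.25, 0.50, 0.75 (third: arm 0.35 rad below level), end stop 0.79. Springs back to 0 from anywhere. Paddle force about 2 to 6.5 N up to 0.5, then 5 to 9.5 N. It turns about a level pin along station y at station x = -30, y = -65, z = 115 mm, between two cheeks rising to 128 mm.
- lever_pad (a point): Centre of the top face of the black paddle at the lever's end, 50 mm long (along the arm), 60 mm wide, 10 mm thick. The point is 130 mm along the arm from the pin and 5 mm above the arm's centre line; it moves with the lever: about 170 mm above the bench at rest, 75 mm at the third notch.
- can: Bystander: a plain steel can, 62 mm diameter, 130 mm high, standing on the bench on the other side of the station from the pile. Origin: centre of its underside.
- offcut: Bystander: a light wood offcut, 100 x 55 x 30 mm, lying on the bench. Origin: centre of its underside.
- wrench: Bystander: a steel open-ended wrench 160 mm long lying on the bench.
Mind the look-alikes: they are no part of the job. What is shaped like the cup_mid but green is not meant.

How it is judged:
By the outcome, as a careful person would: the job done as asked, in the order asked, and still so for the second after the job is handed in, while the arm keeps its last pose, push and grip.
It also fails if it takes over 61 s, if anything falls off the work surface, if the arm or the gripper's body presses on something with over 40 N, if the wrist force passes 120 N, or if a joint passes its speed limit or range.

ROBOT

A 6-joint arm with a two-finger parallel gripper is mounted at the origin on the work surface. World frame = base frame: x ahead of the robot, y to its left, z up, the work surface at z = 0. Lengths are in m, angles in degrees, forces in N, time in s.
With the tool pointing down it reaches from about 0.35 to 0.875 m from the base axis. Payload 4.2 kg.
Tool frame: the origin (TCP) lies between the finger pads; the fingertips stand 14 mm ahead of it and the grasp point (between the pads) lies 5 mm behind it; z points along the fingers, y is the line along which they close (so a half turn about z gives the same grasp; the last joint's range is limited). The gripper opens to 85 mm and grips with 20 to 120 N. Pads are 22 mm wide; open, the fingers measure 114 mm over their backs; the gripper's body (76 mm by 85 mm) begins 54 mm behind the grasp point. The pads swing forward as they close: fully open they stand 13 mm farther back than shut.
Start: joints at [-54.511, 22.042, 0.453, 0, -68.411, -14.817], TCP at [0.221, -0.585, 0.245] pointing down, gripper open.
Joint ranges: [-179.83, 179.83], [-69.29, 118.12], [-61.27, 80.66], [-181.25, 117.63], [-171.15, -9.14], [-177.46, 177.46]. Speed limits (degrees/s): [159.86, 159.86, 180, 180, 180, 180].

INTERFACE

Orientations are given as a 3x3 rotation matrix whose columns are the frame's x, y, z axes.
In Python, from station import telemetry, vision, env, nets gives the robot as it stands.
- The arm moves only by the shell command python3 -m creep 'ROWS' [OPENING]. ROWS is JSON, a list of rows, each a list of 6 numbers: the shift along the tool's x, y, z as a fraction of full scale, then the turn, a rotation vector about the tool's x, y, z as a fraction of full scale. A call has 1 to 5 rows; each row is the pose to reach, as a shift and turn from the pose commanded when the call began, along the tool's axes at that moment; what a row does not reach only later rows make up. Full scale, the value 1, is 0.2 m for a shift and pi/4 rad for a turn. A row lasts 1/12 s, in which the tool goes at most 41.7 mm and 7.16 degrees, less where a joint would pass 70% of its speed; a pose out of reach is approached as far as the arm can. A call with a number of a shift or a turn outside -1 to 1 is refused whole. A call with a gripper value outside its range is refused whole. OPENING is the opening, from 0 (shut) to 1 (fully open), set as the call begins (- or left out, the last holds). The fingers move at their own pace and stop on an object; the grip force is fixed at half the most. Time passes only in rows, so rows that repeat a pose let the fingers close. It gives the time, the measured TCP pose, the force, the opening and the grip force at its end, in the units of the state.
- telemetry.sense(): the state, without advancing time (a new reading comes with each control period).
- vision.get_image(name): name is "scene" or "top" or "wrist"; returns a dict with "image" (480x640x3 uint8, red, green, blue), "camera_matrix" (3x3 intrinsics, pixels), "position" and "rotation" of the camera in the world; the wrist camera has in their place "T_tool_cam" (4x4, takes a point from camera to tool coordinates, whose origin is the TCP and whose axes are the flange's). Camera axes: x right, y down, z forward; pixel columns grow to the right and rows downward; lengths in m; the calibration is good to about 2 mm. A picture is of the moment at which its call begins: read the wrist's pose just before it. There is no depth.
- env.job_done(): hands the job in; it is judged then, once.
Trained networks look in a picture, given as the dict that the camera call returned (one of the last four; its "shot" number tells which), for a name from the list of things; names that differ only in an ending like _2 or _b are one class to them, and where a whole thing is asked for, a point or a joint stands for the part that bears it (a point fixed in the world has none). Each returns a list of dicts, best first, with "conf" (0 to 1); they miss things now and then, are a little off and sometimes report something else, mostly with a low value. They report only what shows in the picture. A call takes as long as a camera call. They do not tell look-alikes from the thing itself.
- nets.search_frame(picture, target): "extent" ([left, top, right, bottom] in pixels, round what is visible of it).
- nets.trace(picture, target): "pixels" (480x640 bool, what is visible of it) and "extent" ([left, top, right, bottom] in pixels, round what is visible of it).
- nets.mark_of(picture, target): "xy" ([column, row] in pixels: a listed point, or the origin of a listed thing).
The state is a dict: "time": time; "joint_positions": joint angles; "joint_vel": joint speeds; "effort": joint torques, N m; "eef_pos": TCP position; "tcp_rot": TCP orientation; "force": force on the tool from outside, world axes, zero at the start; "wrist_torque": the same for the moment, N m; "finger_gap": finger opening in m; "finger_force": force on a finger pad.
Only numpy, scipy, OpenCV 4.12 (cv2) and the standard library are available. Lean on these libraries where they do the work, as an engineer would, in place of code of your own. Each camera call takes 0.05 s, during which the arm holds its last target. There are 200 camera calls.

## Working session

There is one attempt and no reset: what is moved stays moved. The work goes in short steps, Python scripts to look and compute and a shell command to move; the robot and the scene stay as the last step left them, time stands still between calls to the robot, and variables do not carry over. Pictures are saved under pics/ and viewed, at most 10 in all, crops included, and the job is handed in when it is done.

```bash
ls; mkdir -p pics; cat > h.py <<'E'
import numpy as np, cv2
from station import telemetry, vision, env, nets
def pic(n,save=None):
    s=telemetry.sense(); p=vision.get_image(n)
    if n=="wrist":
        T=np.array(p["T_tool_cam"]); R=np.array(s["tcp_rot"]); 
        p["_R"]=R@T[:3,:3]; p["_t"]=np.array(s["eef_pos"])+R@T[:3,3]
    else: p["_R"]=np.array(p["rotation"]); p["_t"]=np.array(p["position"])
    if save: cv2.imwrite(f"pics/{save}.png",p["image"][:,:,::-1])
    return p
def ray(p,uv,z):
    d=p["_R"]@np.linalg.inv(np.array(p["camera_matrix"]))@np.array([uv[0],uv[1],1.])
    return p["_t"]+d*(z-p["_t"][2])/d[2]
def proj(p,X):
    c=np.array(p["camera_matrix"])@p["_R"].T@(np.array(X)-p["_t"]); return c[:2]/c[2]
E
python3 - <<'E'
from h import *
s=telemetry.sense(); print(s["time"],s["eef_pos"],np.round(s["tcp_rot"],3).tolist(),s["finger_gap"])
for c in("top","scene"):
    p=pic(c,c+"0"); print(c,np.round(p["_t"],3))
    for n,z in [("cup_top",.068),("cup_mid",.034),("cup_low",0),("station",0),("port",.08),("lever_pad",.17),("can",0),("offcut",0),("wrench",0)]:
        for k in ("mark_of",) :
            r=getattr(nets,k)(p,n)[:3]
            for q in r: print(n,np.round(q["xy"],1),round(q["conf"],2),np.round(ray(p,q["xy"],z),3))
E
```

```text
pics
0.0 [ 0.22046674 -0.58424635  0.24422998] [[-0.936, -0.353, -0.001], [-0.353, 0.936, 0.002], [0.0, 0.002, -1.0]] 0.0854201488159634
top [ 4.150e-01 -1.000e-03  1.147e+00]
cup_top [456.9 281.3] 0.85 [ 0.447 -0.316  0.068]
cup_mid [437.3 239.7] 0.65 [ 0.553 -0.283  0.034]
cup_mid [453.9 285.3] 0.61 [ 0.439 -0.318  0.034]
station [306.8 201.9] 0.72 [0.665 0.044 0.   ]
lever_pad [333.6 255.8] 0.95 [ 0.506 -0.02   0.17 ]
can [195.7 294.2] 0.93 [0.43  0.333 0.   ]
offcut [195.  193.9] 0.89 [0.693 0.339 0.   ]
wrench [440.4 185.7] 0.72 [ 0.701 -0.308  0.   ]
scene [ 1.295 -0.348  0.867]
cup_mid [162.2 269.4] 0.82 [ 0.442 -0.317  0.034]
cup_mid [189.5 310.5] 0.66 [ 0.575 -0.292  0.034]
cup_low [163.1 278. ] 0.73 [ 0.434 -0.319  0.   ]
station [355.  297.9] 0.65 [0.655 0.036 0.   ]
port [387.6 267.2] 0.68 [0.669 0.098 0.08 ]
lever_pad [302.5 200.7] 0.72 [ 0.506 -0.018  0.17 ]
can [417.1 197.8] 0.57 [0.422 0.335 0.   ]
can [487.2 267.2] 0.31 [ 0.696  0.346 -0.   ]
offcut [483.7 269.5] 0.81 [0.699 0.334 0.   ]
wrench [202.4 374.2] 0.63 [ 0.704 -0.307  0.   ]
```

View pics/top0.png

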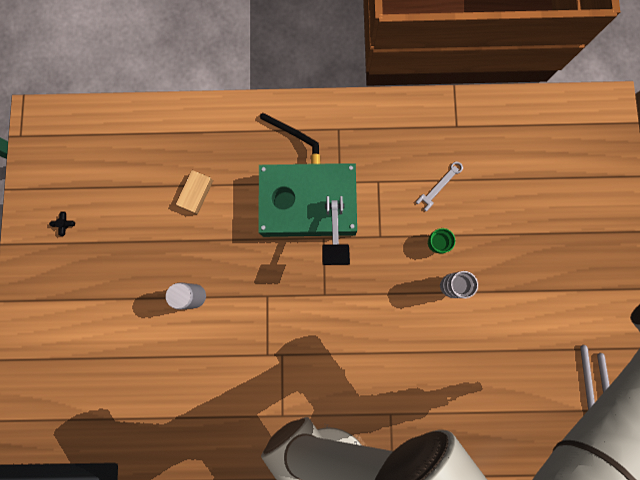

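View pics/scene0.png

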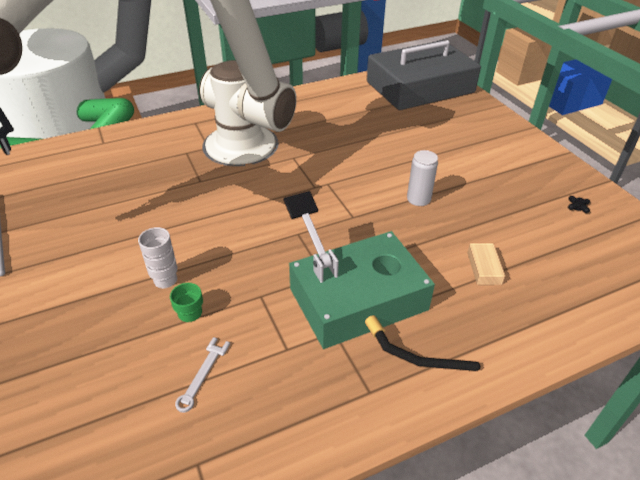

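The top view shows the pile at about (460,285), the green look-alike at (441,241), the port at (284,198) and the paddle at (336,254). The scene view agrees: pile (158,258), green cup (187,302), paddle (300,205), port (387,265). I'll move above the pile.

```bash
python3 -m creep '[[-0.755,0.43,0,0,0,0],[-0.755,0.43,0,0,0,0],[-0.755,0.43,0,0,0,0],[-0.755,0.43,0,0,0,0],[-0.755,0.43,0,0,0,0]]' 1 && python3 -m creep '[[-0.755,0.43,0,0,0,0],[-0.755,0.43,0,0,0,0],[-0.755,0.43,0,0,0,0],[-0.755,0.43,0,0,0,0],[-0.755,0.43,0,0,0,0]]'
python3 - <<'E'
from h import *
s=telemetry.sense(); print(s["time"],s["eef_pos"],np.round(s["tcp_rot"],3).tolist(),s["finger_gap"],s["force"])
p=pic("wrist","w1"); print(np.round(p["T_tool_cam"],3).tolist())
for n,z in [("cup_top",.068),("cup_mid",.034)]:
    for q in nets.mark_of(p,n)[:3]: print(n,np.round(q["xy"],1),round(q["conf"],2),np.round(ray(p,q["xy"],z),3))
    for q in nets.search_frame(p,n)[:3]: print(n,np.round(q["extent"],1),round(q["conf"],2))
for c in("top",):
    p=pic(c); im=p["image"].astype(int)
    m=((im[...,1]>im[...,0]+15)&(im[...,1]>40)).astype(np.uint8); m[:150]=0;m[245:]=0;m[:,:245]=0;m[:,370:]=0
    m=cv2.morphologyEx(m,cv2.MORPH_CLOSE,np.ones((5,5)))
    ys,xs=np.nonzero(m); print(xs.min(),xs.max(),ys.min(),ys.max())
    # edges of the deck
    back=[(x,np.nonzero(m[:,x])[0].min()-.5) for x in range(268,310)]+[(x,np.nonzero(m[:,x])[0].min()-.5) for x in range(322,350)]
    left=[(np.nonzero(m[y])[0].min()-.5,y) for y in range(172,222)]; right=[(np.nonzero(m[y])[0].max()+.5,y) for y in range(172,222)]
    for nm,e in(("back",back),("left",left),("right",right)):
        W=np.array([ray(p,q,.08)[:2] for q in e]); l=cv2.fitLine(W.astype(np.float32),cv2.DIST_HUBER,0,.01,.01).ravel(); print(nm,np.round(l,4))
    g=cv2.cvtColor(p["image"],cv2.COLOR_RGB2GRAY); cv2.imwrite("pics/tc.png",cv2.resize(p["image"][140:310,240:500,::-1],None,fx=3,fy=3,interpolation=cv2.INTER_CUBIC))
E
```

```text
time: 1.42
eef_pos: [0.3344, -0.4473, 0.2457]
tcp_rot: [[-0.934, -0.358, 0.001], [-0.358, 0.934, 0.0], [-0.001, -0.0, -1.0]]
force: [-0.8, 0.0, -0.4]
finger_gap: 0.0854
finger_force: 0.0
time: 1.83
eef_pos: [0.4456, -0.3137, 0.2456]
tcp_rot: [[-0.934, -0.358, 0.002], [-0.358, 0.934, -0.0], [-0.002, -0.001, -1.0]]
force: [-0.8, -0.4, -0.5]
finger_gap: 0.0856
finger_force: 0.0
1.8333 [ 0.44562357 -0.31370125  0.24558364] [[-0.934, -0.358, 0.002], [-0.358, 0.934, -0.0], [-0.002, -0.001, -1.0]] 0.08561726961974277 [-0.80883187 -0.39560147 -0.54448053]
[[-0.0, -0.959, -0.283, 0.071], [1.0, -0.0, 0.0, -0.001], [-0.0, -0.283, 0.959, -0.128], [0.0, 0.0, 0.0, 1.0]]
cup_top [317.2 204.1] 0.85 [ 0.439 -0.32   0.068]
cup_mid [303.1 296.7] 0.74 [ 0.535 -0.299  0.034]
cup_mid [288.6 169.6 345.1 184.2] 0.82
cup_mid [270.  275.5 336.9 354.1] 0.58
259 356 164 235
back [0.0063 1.     0.7433 0.0351]
left [ 1.000e+00 -6.000e-04  6.680e-01  1.594e-01]
right [ 1.     -0.0022  0.6408 -0.0791]
```

View pics/w1.png

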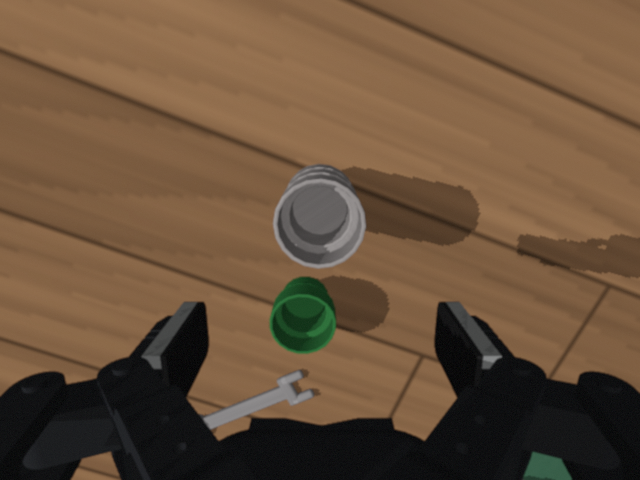

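View pics/tc.png

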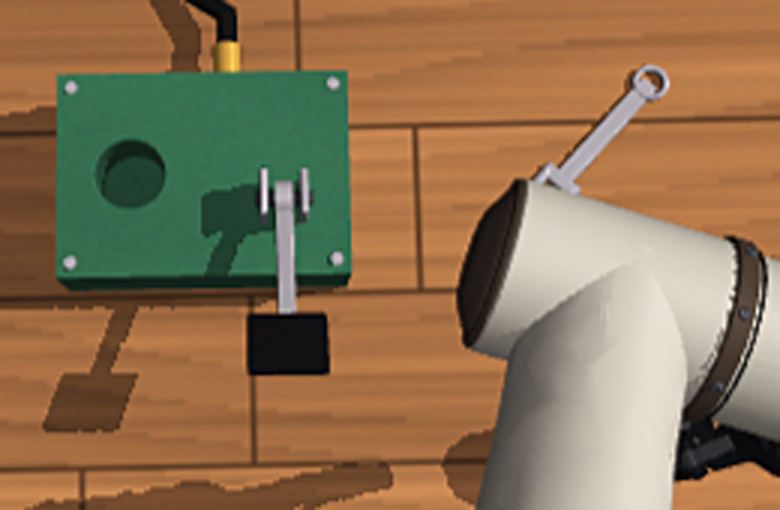

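The wrist view shows the top cup's rim centred at about (320,222), with the green cup farther off at (303,316). The top crop shows the port at full-image (283.7,198), the deck square to the world axes, and the paddle at (336,255).

```bash
python3 - <<'E'
from h import *
s=telemetry.sense();p=pic("wrist")
print(s["eef_pos"],"rim",ray(p,(319.7,222.5),.126),"radius L/R",ray(p,(274.5,222),.126),ray(p,(365,222),.126),"front/back",ray(p,(320,178),.126),ray(p,(320,268),.126))
X=ray(p,(319.7,222.5),.126); R=np.array(s["tcp_rot"])
print("tool shift to rim", R.T@(X-s["eef_pos"])/.2)
t=pic("top"); print("port",ray(t,(283.7,198),.08),"pad",ray(t,(336,254.7),.17))
sc=pic("scene")
for c in((0.442,-.317),(0.438,-.320),(.446,-.315)):
  print(c,proj(sc,(*c,.126)),proj(t,(*c,.126)))
print(proj(sc,(.658,.1,.08)))
E
```

```text
[ 0.44168065 -0.31811833  0.24529192] rim [ 0.43436645 -0.32242668  0.126     ] radius L/R [ 0.44455497 -0.35054524  0.126     ] [ 0.42351482 -0.29448303  0.126     ] front/back [ 0.40677728 -0.3325444   0.126     ] [ 0.46441743 -0.31096316  0.126     ]
tool shift to rim [ 0.04163153 -0.00736296  0.59647139]
port [0.65848019 0.09761113 0.08      ] pad [ 0.50795873 -0.02483871  0.17      ]
(0.442, -0.317) [153.39926208 237.72240074] [464.77057383 282.78424752]
(0.438, -0.32) [151.4836246  236.89740839] [466.20468923 284.52583986]
(0.446, -0.315) [154.82129603 238.68936871] [463.77852393 281.03569645]
[385.86551962 263.33039773]
```

```bash
python3 - <<'E'
from h import *
for k in range(2):
    s=telemetry.sense();p=pic("wrist","w2")
    print(s["eef_pos"])
m=nets.trace(p,"cup_top")[:2]
for q in m: print(q["extent"],q["conf"])
im=p["image"].astype(int); sat=im.max(2)-im.min(2)
k=((sat<25)&(im.max(2)>95)).astype(np.uint8); k[:120]=0;k[300:]=0;k[:,:240]=0;k[:,400:]=0
n,l,st,c=cv2.connectedComponentsWithStats(k); i=1+st[1:,4].argmax(); print(st[i])
cv2.imwrite("pics/w2c.png",np.hstack([cv2.resize(p["image"][140:300,240:400,::-1],(400,400)),cv2.resize((k*255)[140:300,240:400,None].repeat(3,2),(400,400))]))
X=ray(p,(319.7,222.5),.126); print(X)
E
```

```text
[ 0.44169914 -0.31816119  0.24529533]
[ 0.44181451 -0.31805388  0.24531798]
[277.1, 177.9, 370.2, 271.5] 0.65
[ 277  172   93  103 5424]
[ 0.43453563 -0.32235908  0.126     ]
```

View pics/w2c.png

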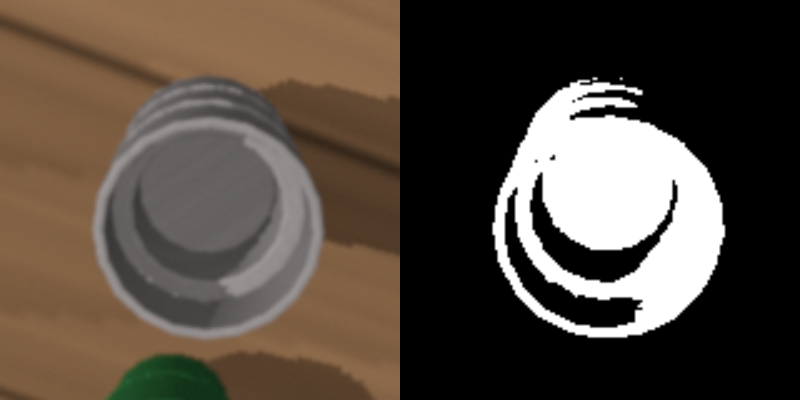

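The crop shows the rim spanning columns 277–369 and rows 187–275, so its centre is at (323.2,230.8).

```bash
python3 - <<'E'
from h import *
s=telemetry.sense();p=pic("wrist")
for uv in((323.2,230.8),(277.2,230.8),(369.2,230.8)): print(ray(p,uv,.126))
X=ray(p,(323.2,230.8),.126); R=np.array(s["tcp_rot"]); print("mm",R.T@(X-s["eef_pos"])*1000)
t=pic("top"); sc=pic("scene"); print(proj(t,X),proj(sc,X))
a=cv2.imread("pics/top0.png")[250:320,420:500]; b=cv2.imread("pics/scene0.png")[215:295,120:200]
cv2.imwrite("pics/c3.png",np.hstack([cv2.resize(a,(400,350)),cv2.resize(b,(400,400))[:350]]))
E
```

```text
[ 0.43927668 -0.31790339  0.126     ]
[ 0.45005587 -0.34658812  0.126     ]
[ 0.42849687 -0.28921699  0.126     ]
mm [  2.61709847   0.85235078 119.32273904]
[465.24456417 283.97987757] [152.66285229 237.00272775]
```

View pics/c3.png

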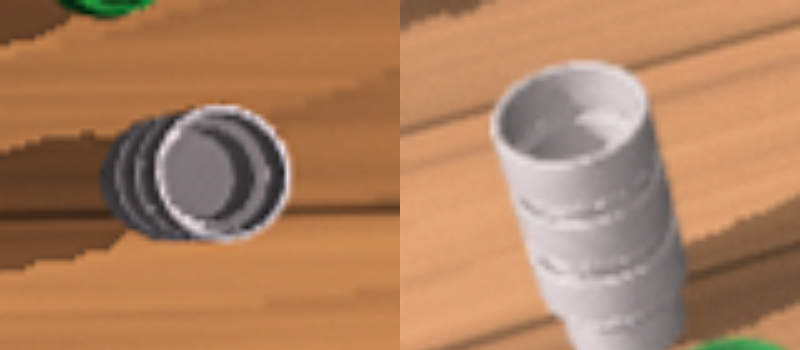

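Top (464.6,284.4) and scene (154.4,237.4) rim centres match the wrist estimate. I'll descend.

```bash
python3 -m creep '[[0.013,0.004,0.1,0,0,0],[0.013,0.004,0.3,0,0,0],[0.013,0.004,0.4,0,0,0],[0.013,0.004,0.45,0,0,0],[0.013,0.004,0.45,0,0,0]]' 1 && python3 -m creep '[[0,0,0.06,0,0,0],[0,0,0.12,0,0,0],[0,0,0.17,0,0,0],[0,0,0.19,0,0,0],[0,0,0.19,0,0,0]]'; python3 -m creep '[[0,0,0,0,0,0],[0,0,0,0,0,0],[0,0,0,0,0,0]]'; 
```

```text
time: 3.0
eef_pos: [0.4386, -0.3169, 0.1531]
tcp_rot: [[-0.936, -0.353, -0.005], [-0.353, 0.936, 0.002], [0.004, 0.003, -1.0]]
force: [-0.1, 0.7, 0.6]
finger_gap: 0.0853
finger_force: 0.0
time: 3.42
eef_pos: [0.4399, -0.3174, 0.1172]
tcp_rot: [[-0.936, -0.353, -0.0], [-0.353, 0.936, 0.0], [0.0, 0.0, -1.0]]
force: [0.7, 1.0, -0.5]
finger_gap: 0.0855
finger_force: 0.0
time: 3.67
eef_pos: [0.4403, -0.3176, 0.1182]
tcp_rot: [[-0.936, -0.353, 0.002], [-0.353, 0.936, -0.001], [-0.001, -0.001, -1.0]]
force: [-0.6, -0.0, -0.3]
finger_gap: 0.0856
finger_force: 0.0
```

```bash
python3 -m creep '[[0,0,0.01,0,0,0],[0,0,0.01,0,0,0],[0,0,0.01,0,0,0],[0,0,0.01,0,0,0],[0,0,0.01,0,0,0]]' 0.6 | tail -3;  python3 -m creep '[[0,0,0,0,0,0],[0,0,0,0,0,0],[0,0,0,0,0,0],[0,0,0,0,0,0],[0,0,0,0,0,0]]' 0.6; 
```

```text
force: [0.1, 0.2, 3.9]
finger_gap: 0.0594
finger_force: 64.9
time: 4.5
eef_pos: [0.4402, -0.3176, 0.1159]
tcp_rot: [[-0.936, -0.353, 0.001], [-0.353, 0.936, -0.001], [-0.001, -0.001, -1.0]]
force: [0.2, -0.1, 5.2]
finger_gap: 0.0591
finger_force: 65.1
```

```bash
python3 -m creep '[[0,0,-0.03,0,0,0],[0,0,-0.06,0,0,0],[0,0,-0.1,0,0,0],[0,0,-0.14,0,0,0],[0,0,-0.2,0,0,0]]'; python3 -m creep '[[0,0,-0.1,0,0,0],[0,0,-0.25,0,0,0],[0,0,-0.4,0,0,0],[0,0,-0.45,0,0,0],[0,0,-0.45,0,0,0]]';
python3 - <<'E'
from h import *
w=pic("wrist"); sc=pic("scene"); t=pic("top")
cv2.imwrite("pics/g1.png",np.hstack([cv2.resize(w["image"],(400,300)),cv2.resize(sc["image"][130:340,80:360],(400,300))])[:,:,::-1])
E
```

```text
time: 4.92
eef_pos: [0.4392, -0.3171, 0.1554]
tcp_rot: [[-0.936, -0.353, -0.002], [-0.353, 0.936, 0.001], [0.001, 0.001, -1.0]]
force: [0.0, -0.4, -0.8]
finger_gap: 0.0592
finger_force: 64.5
time: 5.33
eef_pos: [0.4412, -0.318, 0.2491]
tcp_rot: [[-0.935, -0.353, 0.007], [-0.353, 0.936, -0.003], [-0.006, -0.005, -1.0]]
force: [-0.1, 0.8, -1.2]
finger_gap: 0.059
finger_force: 64.6
```

View pics/g1.png

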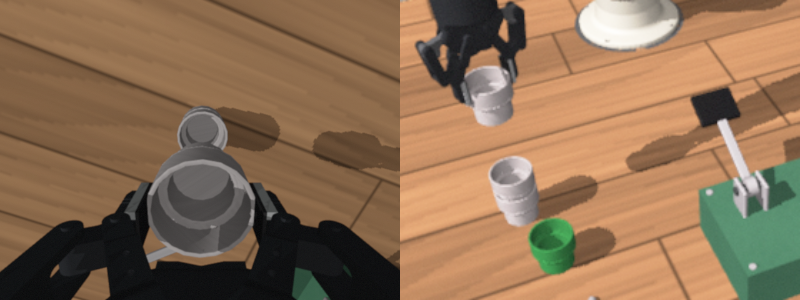

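The cup came off alone: the held cup is in the fingers and two cups remain in the pile. I'll carry it towards the station and view the port.

```bash
python3 -m creep '[[-0.15,0.11,0,0,0,0],[-0.33,0.26,0,0,0,0],[-0.51,0.4,0,0,0,0],[-0.67,0.53,0,0,0,0],[-0.725,0.575,0,0,0,0]]' |tail -6;python3 -m creep '[[-0.18,0.14,0,0,0,0],[-0.36,0.29,0,0,0,0],[-0.53,0.42,0,0,0,0],[-0.67,0.53,0,0,0,0],[-0.725,0.575,0,0,0,0]]'|tail -6;python3 -m creep '[[0,0,0,0,0,0],[0,0,0,0,0,0],[0,0,0,0,0,0],[0,0,0,0,0,0]]';
python3 - <<'E'
from h import *
s=telemetry.sense();w=pic("wrist","w4"); print(s["eef_pos"],s["time"])
for n,z in(("port",.08),("lever_pad",.17),("cup_top",s["eef_pos"][2]-.048)):
    for q in nets.mark_of(w,n)[:2]: print(n,np.round(q["xy"],1),round(q["conf"],2),np.round(ray(w,q["xy"],z),4))
print(proj(w,(.658,.1,.08)))
E
```

```text
time: 5.9
eef_pos: [0.5355, -0.1554, 0.2429]
tcp_rot: [[-0.935, -0.355, -0.004], [-0.355, 0.935, 0.001], [0.003, 0.002, -1.0]]
force: [-0.1, 0.4, -1.2]
finger_gap: 0.059
finger_force: 64.7
time: 6.32
eef_pos: [0.6311, 0.0041, 0.2422]
tcp_rot: [[-0.934, -0.356, -0.004], [-0.356, 0.934, -0.0], [0.003, 0.001, -1.0]]
force: [0.7, -1.7, -1.3]
finger_gap: 0.059
finger_force: 64.7
time: 6.65
eef_pos: [0.629, -0.001, 0.2447]
tcp_rot: [[-0.936, -0.352, -0.002], [-0.352, 0.936, -0.0], [0.002, 0.0, -1.0]]
force: [-0.3, 0.2, -0.8]
finger_gap: 0.0591
finger_force: 64.7
[ 0.62904898 -0.00101481  0.24466412] 6.65
port [419.  295.4] 0.63 [0.6618 0.0974 0.08  ]
lever_pad [361.7  19.9] 0.88 [ 0.5119 -0.0252  0.17  ]
cup_top [319.2 272.1] 0.7 [ 0.6281 -0.0029  0.1967]
[423.75729533 292.49040168]
```

View pics/w4.png

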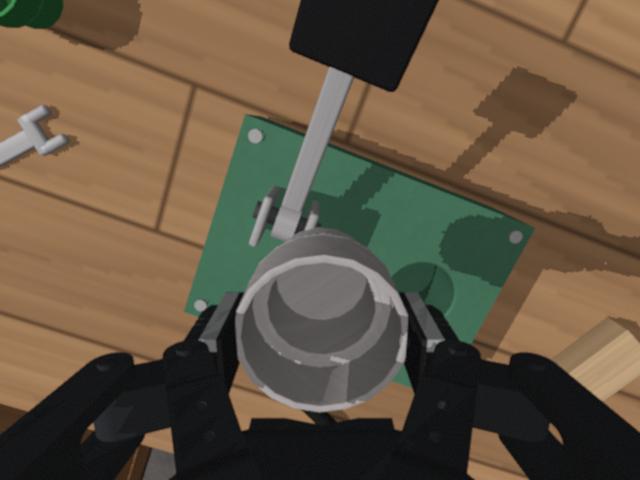

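The port mouth shows at about (422,292), partly hidden by the held cup, whose rim is centred at about (322,333). The deck screws are at (255,136), (515,237) and (200,306).

```bash
python3 - <<'E'
from h import *
s=telemetry.sense();w=pic("wrist"); z=s["eef_pos"][2]; R=np.array(s["tcp_rot"])
P=ray(w,(422,292),.08); a,b,c=[ray(w,u,.081) for u in((255,136),(515,237),(200,306))]
print("port",P,"screws",a,b,c,"centre",(b+c)/2,"yaw",np.arctan2(-(b-a)[0],(b-a)[1]),np.arctan2((c-a)[1],(c-a)[0]))
C=ray(w,(322,333),z+.010); print("cup off in tool mm",R.T@(C-s["eef_pos"])*1000)
yaw=np.arctan2(-(b-a)[0],(b-a)[1]); Q=(b+c)/2+.06*np.array([-np.sin(yaw),np.cos(yaw),0]); print("port2",Q)
tgt=np.array([.6585,.0990,z]); print("shift", R.T@(tgt-C)/.2)
E
```

```text
port [0.65927942 0.0992271  0.08      ] screws [ 0.58850878 -0.06867458  0.081     ] [0.58989399 0.14779061 0.081     ] [ 0.73580626 -0.06959706  0.081     ] centre [0.66285012 0.03909677 0.081     ] yaw -0.006399118818925182 -0.0062626375581756166
cup off in tool mm [  1.99496693  -0.24434187 -10.00062669]
port2 [0.66323407 0.09909554 0.081     ]
shift [-0.32097637  0.41733751  0.0501049 ]
```

```bash
python3 -m creep '[[-0.09,0.11,0,0,0,0],[-0.2,0.25,0,0,0,0],[-0.29,0.37,0,0,0,0],[-0.328,0.415,0,0,0,0],[-0.328,0.415,0,0,0,0]]'|tail -6;python3 -m creep '[[0,0,0.12,0,0,0],[0,0,0.25,0,0,0],[0,0,0.36,0,0,0],[0,0,0.43,0,0,0],[0,0,0.47,0,0,0]]' | tail -6;  python3 -m creep '[[0,0,0,0,0,0],[0,0,0,0,0,0],[0,0,0,0,0,0]]'
python3 - <<'E'
from h import *
s=telemetry.sense();w=pic("wrist"); t=pic("top"); sc=pic("scene");R=np.array(s["tcp_rot"])
C=np.array(s["eef_pos"])+R@[.002,-.0003,0]; print(C)
cv2.imwrite("pics/p1.png",np.hstack([cv2.resize(w["image"][150:480],(400,300)),cv2.resize(sc["image"][180:330,300:500],(400,300))])[:,:,::-1])
print(proj(sc,(.66,.099,.08)),proj(sc,(C[0],C[1],C[2]-.048)))
E
```

```text
time: 7.32
eef_pos: [0.6625, 0.1034, 0.2448]
tcp_rot: [[-0.935, -0.356, 0.0], [-0.356, 0.935, 0.0], [-0.0, 0.0, -1.0]]
force: [-0.4, 0.0, -1.4]
finger_gap: 0.0593
finger_force: 64.8
time: 7.73
eef_pos: [0.6605, 0.0995, 0.149]
tcp_rot: [[-0.936, -0.352, -0.004], [-0.352, 0.936, -0.001], [0.004, 0.0, -1.0]]
force: [-0.5, -0.8, -0.8]
finger_gap: 0.0591
finger_force: 64.7
time: 7.98
eef_pos: [0.6629, 0.1008, 0.153]
tcp_rot: [[-0.936, -0.353, 0.003], [-0.353, 0.936, 0.001], [-0.003, -0.0, -1.0]]
force: [0.0, 0.2, -0.8]
finger_gap: 0.059
finger_force: 64.7
[0.66109135 0.09978967 0.1529733 ]
[385.92757929 264.12004551] [387.70218047 255.66073763]
```

View pics/p1.png

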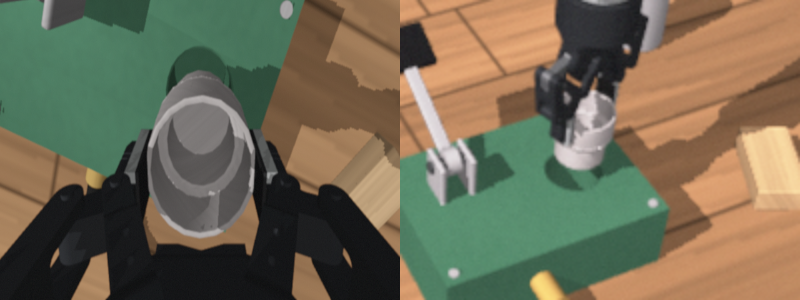

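The cup is hanging over the port: in the wrist crop the mouth spans x 166–230 against the cup at about 201. I'll fit the visible arc of the mouth numerically.

```bash
python3 - <<'E'
from h import *
from scipy.optimize import least_squares
s=telemetry.sense();w=pic("wrist");R=np.array(s["tcp_rot"]); g=cv2.GaussianBlur(w["image"],(3,3),0)[...,1].astype(float)
C=np.array(s["eef_pos"])+R@[.002,-.0003,0]
def fit(c):
    pts=[]
    for a in np.radians(np.arange(0,360,4)):
        r=np.arange(.022,.036,.0005); uv=np.array([proj(w,(c[0]+q*np.cos(a),c[1]+q*np.sin(a),.08)) for q in r])
        if uv[:,1].max()>300 or uv.min()<2: continue
        v=np.array([g[int(round(y)),int(round(x))] for x,y in uv]); d=v[3:]-v[:-3]; i=d.argmax()
        col=w["image"][int(round(uv[-1,1])),int(round(uv[-1,0]))].astype(int)
        if d[i]>12 and col[1]>col[0]+10: pts.append((c[0]+r[i+1]*np.cos(a)+.00025*np.cos(a),c[1]+r[i+1]*np.sin(a)+.00025*np.sin(a),np.degrees(a)))
    return np.array(pts)
c=np.array([.66,.099])
for k in range(4):
    P=fit(c); f=least_squares(lambda x:np.hypot(P[:,0]-x[0],P[:,1]-x[1])-.0285,c,loss="soft_l1",f_scale=.001); c=f.x; print(len(P),c,np.std(f.fun),P[:,2].min(),P[:,2].max())
print("cup",C,"tool mm",R.T@(np.array([*c,C[2]])-C)*1000)
E
```

```text
43 [0.66052854 0.0975429 ] 0.0010639729876324566 119.99999999999999 292.0
44 [0.66047002 0.09743317] 0.0010127708977289314 119.99999999999999 292.0
44 [0.66058193 0.09748033] 0.0009924407952849278 119.99999999999999 292.0
44 [0.66054876 0.09741256] 0.0010214821816270714 119.99999999999999 292.0
cup [0.66081034 0.10011775 0.15278326] tool mm [ 1.19970346 -2.43868552 -0.00283122]
```

```bash
python3 -m creep '[[0.006,-0.011,0,0,0,0],[0.006,-0.011,0.03,0,0,0],[0.006,-0.011,0.06,0,0,0],[0.006,-0.011,0.09,0,0,0],[0.006,-0.011,0.1,0,0,0]]'|head -4;python3 -m creep '[[0,0,0.02,0,0,0],[0,0,0.04,0,0,0],[0,0,0.06,0,0,0],[0,0,0.06,0,0,0],[0,0,0.06,0,0,0]]'
```

```text
time: 8.6
eef_pos: [0.6607, 0.0983, 0.1294]
tcp_rot: [[-0.936, -0.353, -0.003], [-0.353, 0.936, -0.001], [0.003, 0.0, -1.0]]
force: [-0.1, -0.1, -1.7]
time: 9.02
eef_pos: [0.6615, 0.0985, 0.119]
tcp_rot: [[-0.936, -0.353, -0.001], [-0.353, 0.936, -0.0], [0.001, -0.0, -1.0]]
force: [0.4, -0.5, -0.9]
finger_gap: 0.0593
finger_force: 64.7
```

```bash
python3 -m creep '[[0,0,0.03,0,0,0],[0,0,0.06,0,0,0],[0,0,0.085,0,0,0],[0,0,0.085,0,0,0],[0,0,0.085,0,0,0]]'|sed -n '2p;4p';python3 -m creep '[[0,0,0.005,0,0,0],[0,0,0.01,0,0,0],[0,0,0.01,0,0,0]]'|sed -n '2p;4p'; python3 -m creep '[[0,0,0.005,0,0,0],[0,0,0.005,0,0,0],[0,0,0.005,0,0,0]]'|sed -n '2p;4p'
```

```text
eef_pos: [0.6613, 0.0984, 0.1016]
force: [-0.1, 1.2, -0.9]
eef_pos: [0.6616, 0.0985, 0.1003]
force: [-0.1, 0.1, -1.1]
eef_pos: [0.6616, 0.0985, 0.0993]
force: [-0.6, 0.3, -1.0]
```

```bash
for i in 1; do python3 -m creep '[[0,0,0.005,0,0,0],[0,0,0.005,0,0,0],[0,0,0.005,0,0,0]]'|sed -n '2p;4p'; done; python3 -m creep '[[0,0,0.005,0,0,0],[0,0,0.005,0,0,0],[0,0,0.005,0,0,0]]'|sed -n '2p;4p';  python3 -m creep '[[0,0,0.005,0,0,0],[0,0,0.005,0,0,0],[0,0,0.005,0,0,0]]'|sed -n '2p;4p'
```

```text
eef_pos: [0.6616, 0.0985, 0.0982]
force: [-0.4, 0.5, -0.8]
eef_pos: [0.6616, 0.0985, 0.0972]
force: [-0.1, -0.3, -0.7]
eef_pos: [0.6618, 0.0985, 0.097]
force: [-1.4, 0.3, 2.8]
```

Contact came at the predicted height, so I'll release and retreat.

```bash
python3 -m creep '[[0,0,0.003,0,0,0],[0,0,0.003,0,0,0],[0,0,0.003,0,0,0]]'|sed -n '2p;4p'; python3 -m creep '[[0,0,0,0,0,0],[0,0,0,0,0,0],[0,0,0,0,0,0],[0,0,0,0,0,0],[0,0,0,0,0,0]]' 1; python3 -m creep '[[0,0,-0.03,0,0,0],[0,0,-0.1,0,0,0],[0,0,-0.25,0,0,0],[0,0,-0.45,0,0,0],[0,0,-0.6,0,0,0]]'; python3 -m creep '[[0,0,-0.1,0,0,0],[0,0,-0.1,0,0,0],[0,0,-0.1,0,0,0],[0,0,-0.1,0,0,0],[0,0,-0.1,0,0,0]]' | sed -n '2p;4p'
python3 - <<'E'
from h import *
s=telemetry.sense();w=pic("wrist");sc=pic("scene");t=pic("top")
for n in("cup_top","cup_mid"):
  for p,z in((w,.049),(sc,.049)):
    for q in nets.mark_of(p,n)[:2]: print(n,np.round(q["xy"],1),round(q["conf"],2),np.round(ray(p,q["xy"],z),4))
cv2.imwrite("pics/p2.png",np.hstack([cv2.resize(w["image"],(400,300)),cv2.resize(sc["image"][180:330,250:450],(400,300))])[:,:,::-1])
for q in nets.mark_of(t,"lever_pad")[:1]: print("pad",q["conf"],ray(t,q["xy"],.17))
print(s["eef_pos"],s["time"])
E
```

```text
eef_pos: [0.6618, 0.0985, 0.0969]
force: [-3.0, 0.7, 5.1]
time: 11.35
eef_pos: [0.6616, 0.0985, 0.0953]
tcp_rot: [[-0.936, -0.353, -0.0], [-0.353, 0.936, -0.0], [0.0, -0.0, -1.0]]
force: [-0.2, -0.5, -0.2]
finger_gap: 0.0861
finger_force: 0.0
time: 11.77
eef_pos: [0.6622, 0.0984, 0.2189]
tcp_rot: [[-0.935, -0.354, 0.002], [-0.354, 0.935, -0.0], [-0.002, -0.001, -1.0]]
force: [1.0, 1.3, 0.5]
finger_gap: 0.0855
finger_force: 0.0
eef_pos: [0.6609, 0.0984, 0.234]
force: [-0.1, -0.2, -0.4]
cup_top [319.4 210.7] 0.66 [0.6594 0.0958 0.049 ]
cup_top [388.5 273.7] 0.59 [0.6613 0.1077 0.049 ]
cup_mid [159.2 269.4] 0.96 [ 0.4551 -0.3231  0.049 ]
cup_mid [188.3 307.6] 0.94 [ 0.5804 -0.2938  0.049 ]
pad 0.56 [0.63929585 0.08836589 0.17      ]
[0.66086299 0.09836082 0.23403017] 12.1833
```

View pics/p2.png

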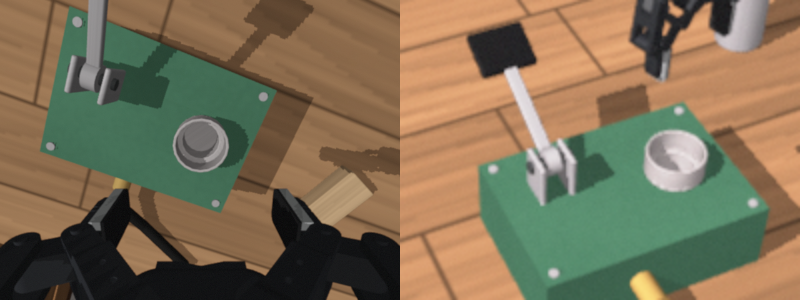

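The cup sits flat in the port with the gripper clear. Next I'll shut the gripper and go over the paddle, aligned with it.

```bash
python3 -m creep '[[0.15,-0.05,0,0,0,0.1],[0.35,-0.12,0,0,0,0.24],[0.55,-0.18,0,0,0,0.36],[0.75,-0.25,0,0,0,0.46],[0.94,-0.31,0,0,0,0.46]]' 0;python3 -m creep '[[0,0,0,0,0,0],[0,0,0,0,0,0],[0,0,0,0,0,0],[0,0,0,0,0,0]]'
python3 - <<'E'
from h import *
w=pic("wrist"); sc=pic("scene")
for p in(w,sc):
  for q in nets.mark_of(p,"lever_pad")[:2]: print(np.round(q["xy"],1),round(q["conf"],2),np.round(ray(p,q["xy"],.17),4))
E
```

```text
time: 13.0
eef_pos: [0.506, -0.0269, 0.2357]
tcp_rot: [[-1.0, 0.003, 0.0], [0.003, 1.0, -0.0], [-0.0, -0.0, -1.0]]
force: [0.8, -0.7, 1.1]
finger_gap: 0.026
finger_force: 0.0
time: 13.33
eef_pos: [0.5087, -0.0253, 0.236]
tcp_rot: [[-1.0, -0.0, 0.001], [-0.0, 1.0, 0.0], [-0.001, 0.0, -1.0]]
force: [-1.1, -0.3, -0.2]
finger_gap: -0.0
finger_force: 0.0
[321.5 268.3] 0.93 [ 0.5124 -0.0254  0.17  ]
[300.3 203.7] 0.79 [ 0.5129 -0.0258  0.17  ]
```

```bash
python3 -m creep '[[0,0,0.06,0,0,0],[0,0,0.13,0,0,0],[0,0,0.18,0,0,0],[0,0,0.2,0,0,0],[0,0,0.2,0,0,0]]'|sed -n '2p;4p';python3 -m creep '[[0,0,0.02,0,0,0],[0,0,0.04,0,0,0],[0,0,0.06,0,0,0],[0,0,0.08,0,0,0],[0,0,0.1,0,0,0]]'|sed -n '2p;4p';python3 -m creep '[[0,0,0.03,0,0,0],[0,0,0.06,0,0,0],[0,0,0.09,0,0,0],[0,0,0.12,0,0,0],[0,0,0.15,0,0,0]]'|sed -n '2p;4p'; python3 -m creep '[[0,0,0.02,0,0,0],[0,0,0.04,0,0,0],[0,0,0.06,0,0,0],[0,0,0.08,0,0,0],[0,0,0.1,0,0,0]]'|sed -n '2p;4p'
```

```text
eef_pos: [0.5072, -0.0258, 0.1944]
force: [0.2, 0.1, 0.5]
eef_pos: [0.5078, -0.026, 0.1765]
force: [-2.3, 0.2, 6.4]
eef_pos: [0.5067, -0.026, 0.1453]
force: [-5.6, 2.0, 7.1]
eef_pos: [0.5065, -0.0261, 0.125]
force: [-4.6, 0.4, 4.8]
```

```bash
python3 -m creep '[[0,0,0.02,0,0,0],[0,0,0.04,0,0,0],[0,0,0.06,0,0,0],[0,0,0.08,0,0,0],[0,0,0.1,0,0,0]]'|sed -n '2p;4p';python3 -m creep '[[0,0,0.01,0,0,0],[0,0,0.02,0,0,0],[0,0,0.02,0,0,0]]'|sed -n '2p;4p'
python3 - <<'E'
from h import *
from scipy.optimize import least_squares
w=pic("wrist"); sc=pic("scene"); 
c=np.array([.6605,.0385]);
def pad(q):
    a=.4-q; return np.array([c[0]-.030-.130*np.cos(a)+.005*np.sin(a)-.0004,c[1]-.065,.115+.130*np.sin(a)+.005*np.cos(a)])
for n,p in(("w",w),("s",sc)):
  for q in nets.mark_of(p,"lever_pad")[:1]: print(n,np.round(q["xy"],1),round(q["conf"],2),[(a,np.round(proj(p,pad(a)),1).tolist()) for a in(.6,.7,.75,.79)])
print(telemetry.sense()["force"],telemetry.sense()["eef_pos"])
E
```

```text
eef_pos: [0.5085, -0.026, 0.1062]
force: [-1.4, -0.3, 7.7]
eef_pos: [0.5093, -0.026, 0.102]
force: [-0.3, -1.5, 6.7]
w [323.  290.1] 0.76 [(0.6, [320.5, 295.3]), (0.7, [320.6, 288.2]), (0.75, [320.6, 286.1]), (0.79, [320.6, 285.1])]
[-1.24381174 -1.25856184  5.82400791] [ 0.50927638 -0.02596945  0.1023082 ]
```

```bash
python3 -m creep '[[0,0,0.01,0,0,0],[0,0,0.02,0,0,0],[0,0,0.02,0,0,0]]'|sed -n '2p;4p';python3 -m creep '[[0,0,0.01,0,0,0],[0,0,0.01,0,0,0],[0,0,0.01,0,0,0]]'|sed -n '2p;4p';python3 -m creep '[[0,0,0.005,0,0,0],[0,0,0.005,0,0,0],[0,0,0.005,0,0,0]]'|sed -n '2p;4p';python3 -m creep '[[0,0,0.005,0,0,0],[0,0,0.005,0,0,0],[0,0,0.005,0,0,0]]'|sed -n '2p;4p'
```

```text
eef_pos: [0.5101, -0.0259, 0.0985]
force: [0.4, -3.2, 6.0]
eef_pos: [0.5105, -0.0259, 0.0969]
force: [0.1, -2.3, 7.2]
eef_pos: [0.5107, -0.0259, 0.0961]
force: [0.8, -2.4, 7.7]
eef_pos: [0.5109, -0.0259, 0.0953]
force: [0.4, -3.1, 8.9]
```

```bash
python3 -m creep '[[0,0,0.005,0,0,0],[0,0,0.005,0,0,0],[0,0,0.005,0,0,0]]'|sed -n '2p;4p';python3 -m creep '[[0,0,0.005,0,0,0],[0,0,0.005,0,0,0],[0,0,0.005,0,0,0]]'|sed -n '2p;4p';python3 -m creep '[[0,0,0.005,0,0,0],[0,0,0.005,0,0,0],[0,0,0.005,0,0,0]]'|sed -n '2p;4p'
```

```text
eef_pos: [0.5112, -0.0259, 0.0945]
force: [-0.2, -2.3, 8.9]
eef_pos: [0.5114, -0.0259, 0.0936]
force: [1.3, -2.5, 10.5]
eef_pos: [0.5117, -0.0259, 0.0928]
force: [0.9, -2.6, 10.2]
```

```bash
python3 -m creep '[[0,0,0.005,0,0,0],[0,0,0.005,0,0,0],[0,0,0.005,0,0,0]]'|sed -n '2p;4p';python3 -m creep '[[0,0,0.005,0,0,0],[0,0,0.005,0,0,0],[0,0,0.005,0,0,0]]'|sed -n '2p;4p'
python3 - <<'E'
from h import *
w=pic("wrist"); sc=pic("scene"); t=pic("top"); c=np.array([.6605,.0385])
def pad(q,l=.130,y=0):
    a=.4-q; return np.array([c[0]-.030-l*np.cos(a)+.005*np.sin(a)-.0004,c[1]-.065+y,.115+l*np.sin(a)+.005*np.cos(a)])
for n,p in(("w",w),("s",sc),("t",t)):
  for q in nets.mark_of(p,"lever_pad")[:1]: print(n,np.round(q["xy"],1),round(q["conf"],2))
  for q in nets.trace(p,"lever_pad")[:1]: print(n,"ext",q["extent"],q["conf"])
  print([(a,np.round(proj(p,pad(a)),1).tolist(),np.round(proj(p,pad(a,.155,.03)),1).tolist(),np.round(proj(p,pad(a,.155,-.03)),1).tolist()) for a in(.65,.7,.75,.79)])
# dark paddle outer edge in the wrist picture: scan the columns beside the fingers
g=w["image"].max(2)
for u in (250,270,290,350,370,390):
    k=np.nonzero(g[:,u]<45)[0]; print(u,k[:3],g[max(k[0]-4,0):k[0]+4,u] if len(k) else "")
cv2.imwrite("pics/l1.png",np.hstack([cv2.resize(w["image"],(400,300)),cv2.resize(sc["image"][160:310,220:420],(400,300))])[:,:,::-1])
E
```

```text
eef_pos: [0.5119, -0.0259, 0.092]
force: [1.1, -2.7, 9.7]
eef_pos: [0.5122, -0.0259, 0.0912]
force: [1.7, -3.7, 10.8]
w [320.4 292.8] 0.68
w ext [250.2, 231.7, 392.6, 424.9] 0.76
[(0.65, [320.3, 296.5], [401.6, 229.5], [239.2, 229.3]), (0.7, [320.3, 292.9], [397.4, 228.8], [243.4, 228.6]), (0.75, [320.4, 290.4], [393.7, 229.1], [247.2, 228.9]), (0.79, [320.4, 289.1], [390.9, 230.0], [250.0, 229.8])]
s [302.3 237.5] 0.83
s ext [285.0, 232.6, 330.2, 267.4] 0.77
[(0.65, [298.8, 230.7], [307.1, 222.3], [281.7, 229.8]), (0.7, [299.1, 233.3], [307.4, 225.4], [282.1, 232.9]), (0.75, [299.5, 236.0], [307.9, 228.5], [282.7, 236.0]), (0.79, [299.8, 238.1], [308.2, 231.0], [283.1, 238.5])]
t ext [329.4, 201.1, 340.4, 214.1] 0.4
[(0.65, [336.0, 260.1], [323.6, 270.7], [348.7, 270.2]), (0.7, [335.9, 259.7], [323.6, 270.1], [348.6, 269.6]), (0.75, [335.8, 259.1], [323.6, 269.4], [348.4, 268.8]), (0.79, [335.8, 258.6], [323.6, 268.7], [348.2, 268.2])]
250 [353 354 355] [63 62 61 51 35 27 27 25]
270 [233 234 235] [164 159 121  55  22  23  27  30]
290 [233 234 235] [157 155 120  63  26  28  25  31]
350 [233 234 235] [159 154 128  79  30  24  26  29]
370 [233 234 235] [120 117 104  70  31  20  24  29]
390 [236 237 238] [110  97  74  46  30  25  24  22]
```

The wrist width, scene row and geometry all put the lever at about 0.775 rad, past the third notch and just short of the stop. I'll hold it there.

```bash

python3 -m creep '[[0,0,0,0,0,0],[0,0,0,0,0,0],[0,0,0,0,0,0],[0,0,0,0,0,0],[0,0,0,0,0,0]]'|sed -n '2p;4p'
python3 -m creep '[[0,0,0,0,0,0],[0,0,0,0,0,0],[0,0,0,0,0,0],[0,0,0,0,0,0],[0,0,0,0,0,0]]'|sed -n '2p;4p'
python3 -m creep '[[0,0,0,0,0,0],[0,0,0,0,0,0],[0,0,0,0,0,0],[0,0,0,0,0,0],[0,0,0,0,0,0]]'|sed -n '2p;4p'
python3 -m creep '[[0,0,0,0,0,0],[0,0,0,0,0,0],[0,0,0,0,0,0],[0,0,0,0,0,0],[0,0,0,0,0,0]]'|sed -n '2p;4p'
python3 -m creep '[[0,0,0,0,0,0],[0,0,0,0,0,0],[0,0,0,0,0,0],[0,0,0,0,0,0],[0,0,0,0,0,0]]'|sed -n '2p;4p'
python3 -m creep '[[0,0,0,0,0,0],[0,0,0,0,0,0],[0,0,0,0,0,0],[0,0,0,0,0,0],[0,0,0,0,0,0]]'|sed -n '2p;4p'
python3 - <<'E'
from h import *
sc=pic("scene"); w=pic("wrist")
print(telemetry.sense()["time"],[np.round(nets.mark_of(p,"lever_pad")[0]["xy"],1) for p in(sc,w)],nets.trace(w,"lever_pad")[0]["extent"])
for n in("cup_top","cup_mid"):
  for q in nets.mark_of(sc,n)[:3]: print(n,np.round(q["xy"],1),round(q["conf"],2),np.round(ray(sc,q["xy"],.049),3))
E
```

```text
eef_pos: [0.5121, -0.0259, 0.0912]
force: [0.5, -2.8, 11.4]
eef_pos: [0.5122, -0.0259, 0.0912]
force: [0.9, -4.3, 10.8]
eef_pos: [0.5122, -0.0259, 0.0912]
force: [1.2, -3.8, 10.6]
eef_pos: [0.5122, -0.0259, 0.0912]
force: [1.0, -3.0, 11.2]
eef_pos: [0.5122, -0.0259, 0.0912]
force: [1.5, -3.3, 10.5]
eef_pos: [0.5122, -0.0259, 0.0912]
force: [0.5, -4.3, 10.1]
21.3667 [array([384.1, 261.3]), array([319.9, 289.2])] [250.3, 231.0, 392.3, 424.4]
cup_top [386.4 274.8] 0.8 [0.662 0.102 0.049]
cup_mid [188.6 310.5] 0.98 [ 0.588 -0.295  0.049]
cup_mid [161.2 269.4] 0.74 [ 0.457 -0.319  0.049]
```

```bash

python3 -m creep '[[0,0,0.005,0,0,0],[0,0,0.005,0,0,0],[0,0,0.005,0,0,0],[0,0,0.005,0,0,0],[0,0,0.005,0,0,0]]'|sed -n '2p;4p'
python3 -m creep '[[0,0,0,0,0,0],[0,0,0,0,0,0],[0,0,0,0,0,0],[0,0,0,0,0,0],[0,0,0,0,0,0]]'|sed -n '2p;4p'
```

```text
eef_pos: [0.5124, -0.0259, 0.0903]
force: [1.0, -3.5, 11.2]
eef_pos: [0.5124, -0.0259, 0.0904]
force: [0.8, -4.4, 10.6]
```

```bash

python3 -m creep '[[0,0,0.005,0,0,0],[0,0,0.005,0,0,0],[0,0,0.005,0,0,0],[0,0,0.005,0,0,0]]'|sed -n '2p;4p'
python3 -m creep '[[0,0,0.005,0,0,0],[0,0,0.005,0,0,0],[0,0,0.005,0,0,0],[0,0,0.005,0,0,0]]'|sed -n '2p;4p'
```

```text
eef_pos: [0.5127, -0.0258, 0.0895]
force: [2.0, -3.5, 12.1]
eef_pos: [0.5129, -0.0259, 0.0889]
force: [1.3, -4.0, 13.8]
```

The stop shows at about 0.089, so the lever was at roughly 0.775 during the earlier hold. I'll back off slightly, hold again and hand in.

```bash

python3 -m creep '[[0,0,-0.008,0,0,0],[0,0,-0.008,0,0,0],[0,0,-0.008,0,0,0],[0,0,-0.008,0,0,0],[0,0,-0.008,0,0,0]]'|sed -n '2p;4p'
python3 -m creep '[[0,0,0,0,0,0],[0,0,0,0,0,0],[0,0,0,0,0,0],[0,0,0,0,0,0],[0,0,0,0,0,0]]'|sed -n '2p;4p'
python3 -m creep '[[0,0,0,0,0,0],[0,0,0,0,0,0],[0,0,0,0,0,0],[0,0,0,0,0,0],[0,0,0,0,0,0]]'|sed -n '2p;4p'
python3 -m creep '[[0,0,0,0,0,0],[0,0,0,0,0,0],[0,0,0,0,0,0],[0,0,0,0,0,0],[0,0,0,0,0,0]]'|sed -n '2p;4p'
python3 -m creep '[[0,0,0,0,0,0],[0,0,0,0,0,0],[0,0,0,0,0,0],[0,0,0,0,0,0],[0,0,0,0,0,0]]'|sed -n '2p;4p'
python3 -m creep '[[0,0,0,0,0,0],[0,0,0,0,0,0],[0,0,0,0,0,0],[0,0,0,0,0,0],[0,0,0,0,0,0]]'|sed -n '1,2p;4p'
python3 -c "
from station import env; print(env.job_done())"
```

```text
eef_pos: [0.5125, -0.0259, 0.0901]
force: [1.2, -3.4, 12.0]
eef_pos: [0.5125, -0.0259, 0.09]
force: [1.7, -3.7, 12.0]
eef_pos: [0.5125, -0.0259, 0.09]
force: [1.2, -4.0, 11.0]
eef_pos: [0.5125, -0.0259, 0.09]
force: [1.5, -3.6, 12.3]
eef_pos: [0.5125, -0.0259, 0.09]
force: [0.7, -4.0, 12.4]
time: 25.62
eef_pos: [0.5125, -0.0259, 0.09]
force: [1.0, -4.3, 12.3]
the job is handed in; nothing more can be done
None
```

The top cup is seated flat in the port and released, and the job was handed in at about 25.6 s with the arm still holding the lever at an estimated 0.78 rad, just past the third notch (0.75); the other two cups stayed in the pile.

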